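# Clamp a split mould in the bench ratchet clamp

## Robot

A 6-joint arm with a two-finger parallel gripper is mounted at the origin on a cart in front of the work surface, level with it; the furniture and walls round the work are solid. World frame = base frame: x ahead of the robot, y to its left, z up, the work surface at z = 0. Lengths are in mm, angles in rad, forces in N, time in s.
With the tool pointing down it reaches from about 375 to 975 mm from the base axis. Payload 3.8 kg.
Tool frame: the origin (TCP) lies at the very end of the fingers, on their centre line; the grasp point (between the pads) lies env.pinch_z behind it (env.pinch_z is the distance from the TCP to the grasp point, in mm); z points along the fingers, y is the line along which they close (so a half turn about z gives the same grasp; the last joint's range is limited). The gripper opens to 88 mm and grips with 3 to 60 N. Pads are 18 mm wide; open, the fingers measure 123 mm over their backs; the gripper's body (75 mm by 187 mm) begins 45 mm behind the grasp point.
Start: joints at [1.076, 0.264, 1.604, -0, 1.274, -0.037], TCP at [298.331, 605.489, 238.706] pointing down, gripper open.
Joint ranges: [-2.63, 2.63], [-0.94, 2.18], [0.31, 2.57], [-1.31, 4.45], [0, 2.66], [-2.55, 2.55]. Speed limits (rad/s): [2.57, 2.57, 3.14, 3.14, 3.14, 3.14].

## Interface

Orientations are given as a rotation vector (axis times angle).
In Python, from workcell import env, imaging gives the robot as it stands.
- The arm moves only by the tool jog_arm, never from a script. Its argument "series" is a list that holds one entry, the list of rows, each a list of 5 numbers: the shift along the tool's x, y, z in mm, then the turn about the tool's z in rad, then the opening, from -1 (shut) to 1 (fully open), so that 0 is half open. A call has 1 to 20 rows; each row shifts and turns the commanded pose from where the row before left it, along the tool's axes as they then stand; what a row does not reach is not made up. A row lasts 1/10 s, in which the tool goes at most 50 mm and 8.59 degrees, less where a joint would pass 70% of its speed; a pose out of reach is approached as far as the arm can. A call is refused whole if a number of a shift passes 50 or a number of a turn 0.15, either way. A call with a gripper value outside its range is refused whole. The fingers move at their own pace and stop on an object; "squeeze" is the grip in N (left out, the last holds). Time passes only in rows, so rows that do not move let the fingers close. It gives the time, the measured TCP pose, the force, the opening and the grip force at its end, in the units of the state.
- env.state(): the state, without advancing time (a new reading comes with each control period).
- imaging.snapshot(name): name is "scene" or "side" or "wrist"; returns the picture (480x640x3 uint8, red, green, blue); there is no depth.
- imaging.camera_model(name): a dict with "K" (3x3 intrinsics, pixels), "R" (3x3) and "t" (3): a world point X has camera coordinates R X + t; the wrist camera has in their place "hand_eye" (4x4, takes a point from camera to tool coordinates, whose origin is the TCP and whose axes are the flange's). Camera axes: x right, y down, z forward; pixel columns grow to the right and rows downward; lengths in mm; the calibration is good to about 2 mm. A picture is of the moment at which its call begins: read the wrist's pose just before it. camera_model takes no time and is no camera call.
- env.job_done(): hands the job in; it is judged then, once.
The state is a dict: "time_s": time; "joint_pos": joint angles; "qvel": joint speeds; "joint_torque": joint torques, N m; "position": TCP position; "tcp_rot": TCP orientation; "ft_force": force on the tool from outside, world axes, zero at the start; "torque": the same for the moment, N m; "gripper_width": finger opening in mm; "gripper_force": force on a finger pad.
Only numpy, scipy, OpenCV 4.12 (cv2) and the standard library are available. Lean on these libraries where they do the work, as an engineer would, in place of code of your own. Each camera call takes 0.05 s, during which the arm holds its last target. There are 200 camera calls.

## Task

The bench clamp has been left run part-way shut: push its spring release slide to the end so that the jaw runs fully home, and let the slide snap back. Then stand the split mould on the clamp bed between the spring pad and the fence, long side along the fence, and pump the lever handle stroke by stroke, feeling how hard it pulls, until the mould is held firmly against the fence; do not over-tighten it: go on for one more stroke after that at the most, and leave the handle back at rest.

Things in the scene. Friction and masses are not known exactly. Their poses are not given: they have to be found in the camera images.
- clamp: bench ratchet clamp, fixed: steel bed 140 (x) x 310 (y) x 12 mm; on its -y end a grey housing 70 wide (y -152 to -40), top 62 mm above the table. Origin under the bed's centre, on the table; +y is the way the jaw closes, to the fence. The jaw (grey block 100 wide, 52 mm high) leaves the housing; each full lever stroke advances it 10 mm and a ratchet keeps it; freed, a 6 N spring runs it home
- pad_face (a point): middle of the face of the rubber-faced pad (100 wide, 40 mm high) that the jaw carries on springs, 33 mm above the table; at y = 31 mm of the clamp's frame when the jaw is home, up to 76 mm further on. When the pad is stopped its springs press with 8 N, and 10 N more for each 10 mm that the jaw goes on, to 45 N at most; more than about 30 N is too hard for the mould
- pad: the same spring pad, as a body; its origin lies 31 mm behind the pad's face and 33 mm below the middle of the face
- fence: fixed aluminium fence on the bed opposite the housing, 110 mm wide, 42 mm high, set at a different place along the bed each time. Origin at the foot of its face, on the bed's top (12 mm above the table), mid-width; the face looks along its own -y to the pad
- mould_center (a point): centre, half-way up, of the loose split mould: aluminium block 110 (its x) x 50 (its y) x 45 mm high, split line along its length, on top a steel lug to lift it by, 24 (x) x 36 (y) x 34 mm high, centred; 79 mm high in all, about 0.6 kg: this point is 39.5 mm above the underside and below the lug's top. z up; a half turn makes no difference
- mould: the same mould, as a body; origin at the centre of its underside, axes as above
- release_slide (a joint): travel of the release slide, 0 at rest to 0.030 m at its end, along the clamp's +x; a spring (4 N at rest, 7 N at the end) brings it back when let go. Beyond 24 mm it frees the ratchet, if the lever is at rest; hold it there half a second for the jaw to run home
- slide_paddle (a point): middle of the slide's upright dark paddle, 10 (x, the way it moves) x 28 (y) x 60 mm high, standing on top of the housing from 62 to 122 mm above the table; the lever's bar leans 75 mm behind it (to -y), up to 161 mm high, so keep the gripper's wide side across it, along the clamp's x
- lever (a joint): angle of the pump lever, 0 at rest (leaning 0.225 rad to the clamp's -y) to 0.45 rad at its end stop (leaning as much to +y); a light spring brings it back. A tooth is taken at about 0.38 rad; go back below 0.03 to catch the next. A free stroke needs 4 to 6 N at the bar; a quarter of the pad's force adds to it once the pad presses
- handle_bar (a point): middle of the lever's cross bar, 18 mm thick, 70 mm long along the clamp's x between two side arms 88 mm apart; held from above with fingers on its +y and -y sides. It moves on a circle of 120 mm about the pivot and may turn between the fingers
- lever_pivot (a point): middle of the lever's pivot axis, which runs along the clamp's x, 35 mm above the table
- beaker: bystander: empty clear beaker, 53 mm wide, 66 mm high; origin under its centre
- lab_timer: bystander: flat white timer 66 x 66 x 19 mm; origin under its centre
- label_roll: bystander: roll of labels 64 mm wide, 30 mm high; origin under its centre
- sample_jar: bystander: jar with a black lid, 62 mm wide, 72 mm high; origin under its centre
Mind the look-alikes: they are no part of the job. What is shaped like the mould but yellow is not meant.

How it is judged:
By the outcome, as a careful person would: the job done as asked, in the order asked, and still so for the second after the job is handed in, with the robot touching nothing.
It also fails if it takes over 70 s, if anything falls off the work surface, if the arm or the gripper's body presses on something with over 40 N, if the wrist force passes 120 N, or if a joint passes its speed limit or range.

## Working session

There is one attempt and no reset: what is moved stays moved. The work goes in short steps, Python scripts to look and compute and a tool call to move; the robot and the scene stay as the last step left them, time stands still between calls to the robot, and variables do not carry over. Pictures are saved under pics/ and viewed, at most 10 in all, crops included, and the job is handed in when it is done.

Besides the shell and the picture viewer there is one more tool, called after "Request:" by a JSON object that holds its "method" and its "body". jog_arm: Moves the arm, as the interface text tells. Its arguments: {"type":"object","properties":{"series":{"type":"array"},"squeeze":{"type":"number"}},"required":["series"]}

```bash
ls; mkdir -p pics
python3 - <<'E'
from workcell import env, imaging
import cv2
s=env.state();print(s, env.pinch_z)
for n in("scene","side"):
    im=imaging.snapshot(n);cv2.imwrite(f"pics/{n}0.png",im[:,:,::-1]);m=imaging.camera_model(n);print(n,m)
print(imaging.camera_model("wrist"))
E
```

```text
pics
{'time_s': 0.0, 'joint_pos': array([ 1.07608789e+00,  2.64762509e-01,  1.60536230e+00, -8.32668905e-06,
        1.27368108e+00, -3.68604449e-02]), 'qvel': array([ 0.00179628,  0.00038674, -0.0011432 , -0.00080112, -0.00170996,
        0.00012159]), 'joint_torque': array([-1.20686385e-03, -5.02122509e+01, -3.56862473e+01,  7.27478787e-02,
        2.98008369e-02, -1.90732567e-04]), 'position': array([298.00920264, 604.87028425, 237.38800714]), 'tcp_rot': array([-0.71278642, -3.0590725 ,  0.00335714]), 'ft_force': array([0.37260415, 0.30256944, 0.18069097]), 'torque': array([-0.02119749,  0.06018346, -0.00585289]), 'gripper_force': 0.0, 'gripper_width': 88.31129150502736} 18.700000000000003
scene {'K': array([[497.23849924,   0.        , 322.46761052],
       [  0.        , 497.23849924, 234.94367943],
       [  0.        ,   0.        ,   1.        ]]), 'R': array([[ 0.86004088, -0.51020406, -0.00463726],
       [-0.35530754, -0.59236266, -0.72309269],
       [ 0.36617788,  0.62353692, -0.69073545]]), 't': array([-481.08677387,  321.55492306, 1089.20881872])}
side {'K': array([[54
[... 169 characters left out ...]
, -0.32196873,  0.00285189],
       [-0.1463669 , -0.43824598, -0.88685804],
       [ 0.28679038,  0.83921189, -0.4620332 ]]), 't': array([-526.31729409,  218.50790237, 1244.23801954])}
{'K': array([[375.61467152,   0.        , 324.76891678],
       [  0.        , 375.61467152, 237.76136867],
       [  0.        ,   0.        ,   1.        ]]), 'hand_eye': array([[ 2.67913126e-04, -9.58358477e-01, -2.85567781e-01,
         7.43637913e+01],
       [ 9.99999608e-01,  1.57556125e-05,  8.85301189e-04,
        -7.26042940e-01],
       [-8.43936604e-04, -2.85567906e-01,  9.58358106e-01,
        -1.46511809e+02],
       [ 0.00000000e+00,  0.00000000e+00,  0.00000000e+00,
         1.00000000e+00]])}
```

View pics/scene0.png

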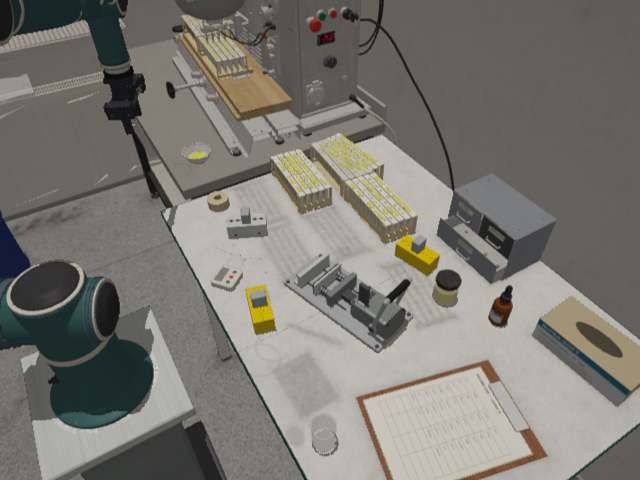

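View pics/side0.png

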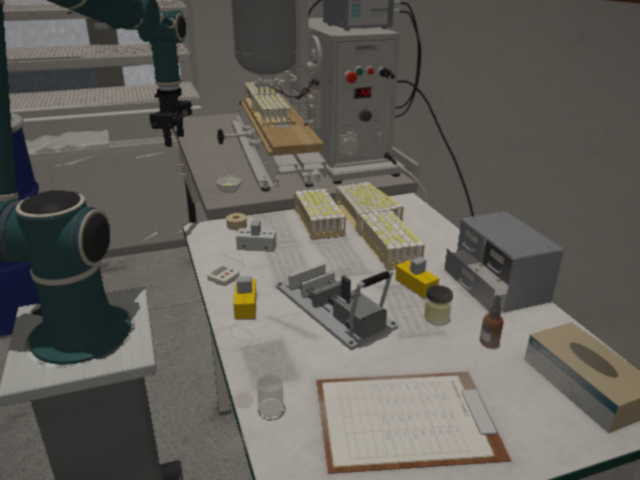

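Scene: grey mould at about (247,223) and the clamp at about (350,302), with its fence at the upper left and lever at the right. Two yellow look-alikes stand at (260,310) and (417,253). Zooming in on both views.

```bash
cat > h.py <<'E'
import numpy as np, cv2
from workcell import env, imaging
from scipy.spatial.transform import Rotation as Ro
def cam(n,st=None):
    m=imaging.camera_model(n)
    if n!="wrist": return m["K"],m["R"],m["t"]
    T=np.eye(4);T[:3,:3]=Ro.from_rotvec(st["tcp_rot"]).as_matrix();T[:3,3]=st["position"]
    C=np.linalg.inv(T@m["hand_eye"]); return m["K"],C[:3,:3],C[:3,3]
def proj(c,X):
    K,R,t=c; p=(np.atleast_2d(X)@R.T+t)@K.T; return p[:,:2]/p[:,2:]
def ray(c,uv,z):
    K,R,t=c; d=R.T@np.linalg.solve(K,[uv[0],uv[1],1]); o=-R.T@t
    return o+d*(z-o[2])/d[2]
E
python3 - <<'E'
from h import *
c=cam("scene");s=cam("side")
for n,uv,z in(("mould",(247,236),0),("lug top",(245,209),79),("clampfar",(320,257),12),("c1",(284,284),12),("c2",(377,349),12),("c3",(411,318),12),("bar",(400,287),150)):print(n,ray(c,uv,z))
print("side c",[ray(s,u,12) for u in((277,288),(353,342),(396,323))])
a=cv2.imread("pics/scene0.png")[240:355,275:428];cv2.imwrite("pics/a.png",cv2.resize(a,None,fx=5.2,fy=5.2,interpolation=2))
a=cv2.imread("pics/side0.png")[255:350,268:408];cv2.imwrite("pics/b.png",cv2.resize(a,None,fx=5.6,fy=5.6,interpolation=2))
E
```

```text
mould [462.91507431 260.07584087   0.        ]
lug top [476.50171717 282.60880141  79.        ]
clampfar [594.0083372   71.33106154  12.        ]
c1 [466.32165131  36.24964129  12.        ]
c2 [ 558.361545   -245.24698925   12.        ]
c3 [ 678.74722166 -215.86483019   12.        ]
bar [ 631.76914952 -211.03242703  150.        ]
side c [array([464.82232811,  22.18920625,  12.        ]), array([ 564.8313168 , -239.87629769,   12.        ]), array([ 684.99870656, -207.36367316,   12.        ])]
```

View pics/a.png

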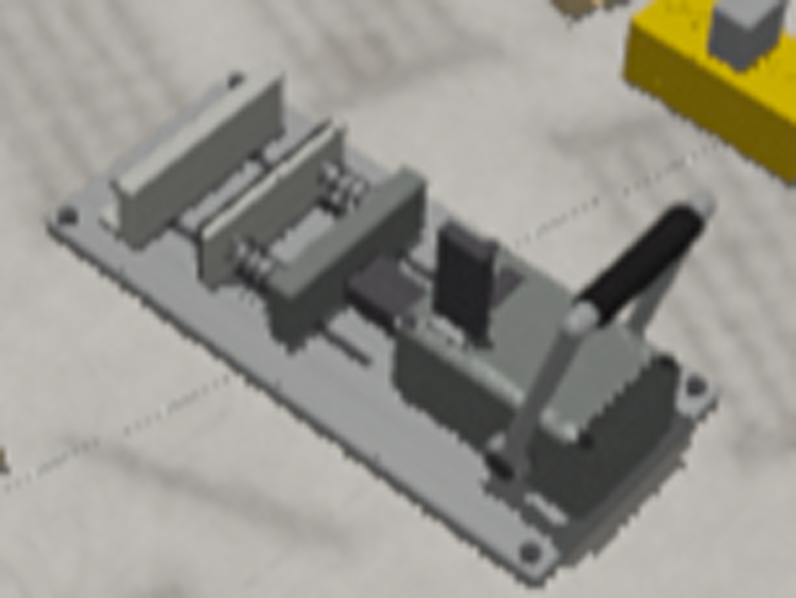

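The zoom shows fence, pad, jaw, dark paddle and lever clearly; clamp +y points to the upper left (yaw about 18°). I'll go over the mould for a wrist view.

Request:
{"method": "jog_arm", "body": {"series": [[[-33,-28,0,0,1],[-33,-28,0,0,1],[-33,-28,0,0,1],[-33,-28,0,0,1],[-33,-28,0,0,1],[-33,-28,0,0,1],[-33,-28,0,0,1],[-33,-28,0,0,1],[0,0,0,0,1],[0,0,0,0,1]]]}}

```text
time_s: 1.1
position: [436.2, 287.1, 238.4]
tcp_rot: [-0.717, -3.058, -0.0]
ft_force: [-0.0, 0.0, -0.4]
gripper_width: 88.1
gripper_force: 0.0
```

Run:
```python
from h import *
import pickle
s=env.state();im=imaging.snapshot("wrist");pickle.dump((s,im),open("w1.pkl","wb"))
cv2.imwrite("pics/w1.png",im[:,:,::-1]);print(s["time_s"],s["position"],s["tcp_rot"],s["qvel"].round(3))
```

```text
1.1 [436.24594628 287.06179838 238.42034776] [-7.16819289e-01 -3.05798807e+00 -9.13961476e-05] [ 0.04   0.01  -0.011  0.006  0.     0.001]
```

View pics/w1.png

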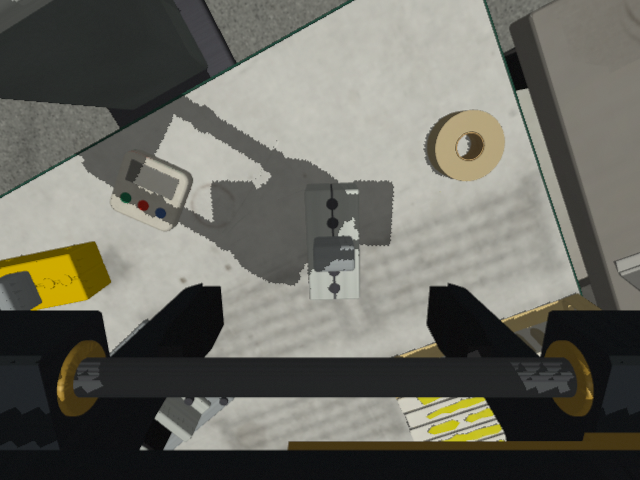

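The mould lies vertically in the picture: top-face corners at about (306,184), (359,184), (359,299), (311,299), split line from (332,185) to (335,299). The gripper hides rows below about 300.

Run:
```python
from h import *
import pickle
s,im=pickle.load(open("w1.pkl","rb"));c=cam("wrist",s)
for uv in((306,184),(359,184),(359,299),(311,299),(332,185),(335,299)):print(uv,ray(c,uv,45).round(1))
print("lug",ray(c,(314,237),79),ray(c,(354,237),79),ray(c,(314,271),79))
cv2.imwrite("pics/w1c.png",cv2.resize(im[170:310,270:410,::-1],None,fx=4.2,fy=4.2,interpolation=2))
```

```text
(306, 184) [407.  282.1  45. ]
(359, 184) [428.3 325.1  45. ]
(359, 299) [532. 277.  45.]
(311, 299) [510.8 234.4  45. ]
(332, 185) [418.3 302.8  45. ]
(335, 299) [521.4 255.7  45. ]
lug [446.31580731 271.34283387  79.        ] [461.41258755 301.77901389  79.        ] [473.92297458 257.3747221   79.        ]
```

View pics/w1c.png

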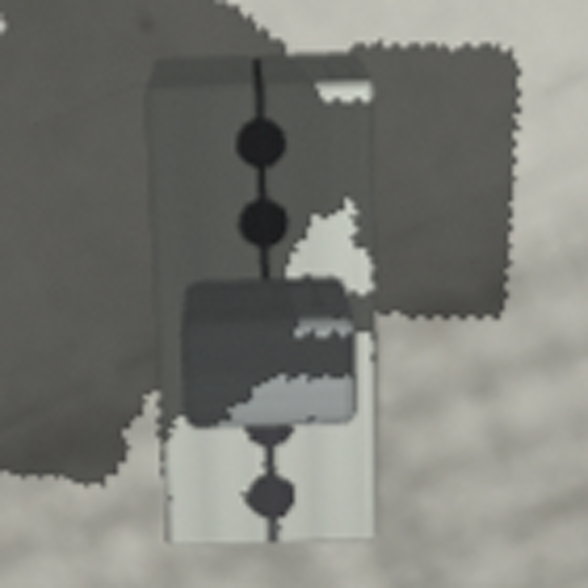

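The crop shows that the near end face runs from row 183 to 189. The top face therefore spans (305.2,188.6), (358.8,188.6), (359.5,298.6), (310,298.6). The lug's near top edge is at row 246 (crop y 320).

Run:
```python
from h import *
import pickle
from scipy.optimize import least_squares
s,im=pickle.load(open("w1.pkl","rb"));c=cam("wrist",s)
uv=np.array([(305.2,188.6),(358.8,188.6),(359.5,298.6),(310,298.6)])
W=np.array([ray(c,u,45) for u in uv]);print(W.round(1),[np.linalg.norm(W[i]-W[i-1]).round(1) for i in range(4)])
P=np.array([(-55,-25),(-55,25),(55,25),(55,-25)])
def f(p):
    a=p[2];R=np.array([[np.cos(a),-np.sin(a)],[np.sin(a),np.cos(a)]])
    return (proj(c,np.c_[P@R.T+p[:2],[45]*4])-uv).ravel()
r=least_squares(f,[470,280,-.43]);print(r.x,np.degrees(r.x[2]),r.fun.round(1))
a=r.x[2];L=[[*(r.x[:2]+i*np.array([np.cos(a),np.sin(a)])+j*np.array([-np.sin(a),np.cos(a)])),79] for i in(-12,12) for j in(-18,18)]
print((proj(c,L)-[270,170])*4.2)
```

```text
[[410.4 279.5  45. ]
 [432.  323.2  45. ]
 [531.8 277.7  45. ]
 [509.9 233.7  45. ]] [np.float64(109.6), np.float64(48.7), np.float64(109.6), np.float64(49.1)]
[ 4.71058791e+02  2.78468728e+02 -4.34695111e-01] -24.906195211606374 [-0.4  0.5  1.  -0.9  0.2 -0.4 -0.7  0.8]
[[180.54902771 316.58307223]
 [357.43224306 312.23702617]
 [184.5284715  426.53688045]
 [357.7253965  422.36081905]]
```

Mould is at (471, 278), yaw -24.9°; the predicted lug matches. Next is a view over the clamp.

Request:
{"method": "jog_arm", "body": {"series": [[[-32.5,-31.3,-9.2,0,1],[-32.5,-31.3,-9.2,0,1],[-32.5,-31.3,-9.2,0,1],[-32.5,-31.3,-9.2,0,1],[-32.5,-31.3,-9.2,0,1],[-32.5,-31.3,-9.2,0,1],[-32.5,-31.3,-9.2,0,1],[-32.5,-31.3,-9.2,0,1],[-32.5,-31.3,-9.2,0,1],[-32.5,-31.3,-9.2,0,1],[0,0,0,0.13,1],[0,0,0,0.13,1],[0,0,0,0.13,1],[0,0,0,0.13,1],[0,0,0,0.13,1],[0,0,0,0.14,1],[0,0,0,0,1],[0,0,0,0,1]]]}}

```text
time_s: 2.95
position: [589.8, -135.1, 330.4]
tcp_rot: [-1.828, -2.554, -0.0]
ft_force: [-1.0, -0.5, 0.9]
gripper_width: 88.3
gripper_force: 0.0
```

Run:
```python
from h import *
import pickle
s=env.state();im=imaging.snapshot("wrist");pickle.dump((s,im),open("w2.pkl","wb"))
a=im[0:330,100:540,::-1];cv2.imwrite("pics/w2.png",cv2.resize(a,None,fx=1.8,fy=1.8,interpolation=2));print(s["time_s"],s["position"],s["tcp_rot"],s["qvel"].round(3))
```

```text
2.95 [ 589.79516947 -135.14218673  330.37886964] [-1.82831054e+00 -2.55406157e+00 -6.68672198e-05] [-0.008 -0.005  0.002  0.    -0.001  0.002]
```

View pics/w2.png

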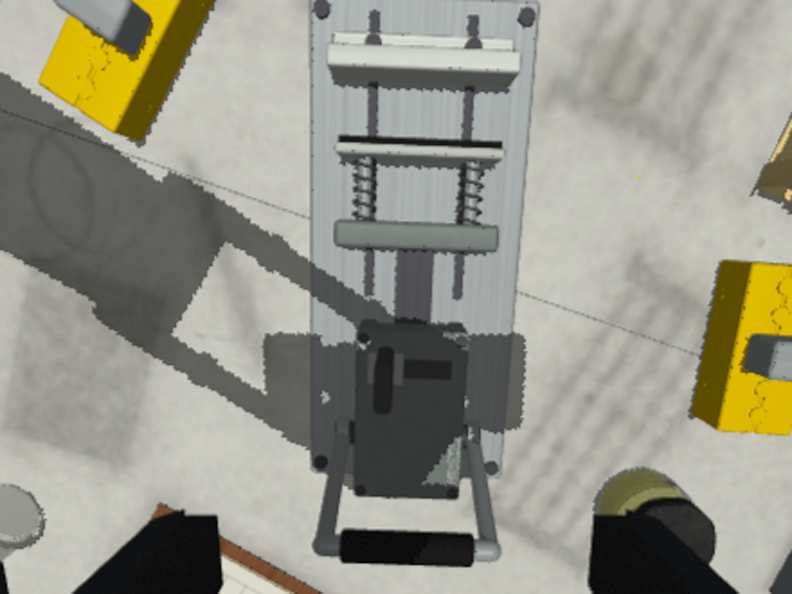

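Full clamp view (crop = 1.8× raw, offset (100,0)). Housing top corners are (359,322), (466,325), (357,495), (459,497). Bed lower corners are (311,468), (500,475). The fence face runs from row 52 (top edge) to 84 (foot), the paddle top is at about (384,386) and the bar from (341,546) to (473,549). I'll fit these together with scene/side bed corners.

```bash
cat > fit.py <<'E'
from h import *
import pickle
from scipy.optimize import least_squares
s,im=pickle.load(open("w2.pkl","rb"));c=cam("wrist",s);w=lambda u,v:(u/1.8+100,v/1.8)
sc=lambda u,v:(u/5.2+275,v/5.2+240)
obs=[(c,(-35,-40,62),w(359,323)),(c,(35,-40,62),w(466,326)),(c,(-35,-152,62),w(357,495)),(c,(35,-152,62),w(459,497)),
 (c,(-70,-155,12),w(311,468)),(c,(70,-155,12),w(501,475)),
 (cam("scene"),(-70,155,12),sc(48,222)),(cam("scene"),(-70,-155,12),sc(533,575))]
def T(p,X):
    a=p[2];X=np.array(X,float);return np.array([p[0]+X[0]*np.cos(a)-X[1]*np.sin(a),p[1]+X[0]*np.sin(a)+X[1]*np.cos(a),X[2]])
def inv(p,W):
    a=p[2];d=W[:2]-p[:2];return np.array([d[0]*np.cos(a)+d[1]*np.sin(a),-d[0]*np.sin(a)+d[1]*np.cos(a)])
f=lambda p:np.concatenate([proj(k,T(p,X))[0]-uv for k,X,uv in obs])
if __name__=="__main__":
    for o in(obs,obs[:6]):
        r=least_squares(lambda p:np.concatenate([proj(k,T(p,X))[0]-uv for k,X,uv in o]),[572,-90,.31],loss="soft_l1",f_scale=1);print(r.x,np.degrees(r.x[2]),r.fun.round(1))
    p=r.x;np.save("clamp.npy",p)
    for n,u,z in(("fence foot",(333,82),12),("foot",(516,86),12),("ftop",(331,52),54),("ftop",(518,56),54),("bar",(407,547),152),("paddle top",(384,386),122),("bedtopR",(538,4),12),("pad face top",(340,138),53),("pad ftop R",(500,143),53),("hand",(407,547),160)):print(n,inv(p,ray(c,w(*u),z)).round(1))
    a=im[:,:,::-1]
    cv2.imwrite("pics/z.png",np.hstack([cv2.resize(a[10:60,270:400],None,fx=6,fy=6,interpolation=2)[:,:],]) )
    a2=cv2.resize(a[185:285,280:380],None,fx=3,fy=3,interpolation=2);b=cv2.resize(a[10:95,270:403],None,fx=6,fy=6,interpolation=2)
    cv2.imwrite("pics/z.png",b[:510,:798])
E
python3 fit.py
```

```text
[ 5.76771599e+02 -8.02514762e+01  2.98714680e-01] 17.11509045382549 [-1.8  0.2  2.2  0.4 -1.6 -0.8  0.7 -0.2  0.1  1.3  0.7  0.3 -2.9 -1.2
 -0.6  0.2]
[ 5.76863402e+02 -8.00072604e+01  2.96421485e-01] 16.98370003238264 [-1.8 -0.1  2.2  0.3 -1.8 -1.   0.5 -0.4 -0.1  1.   0.6  0.3]
fence foot [-54.3 102.2]
foot [ 59.8 103.6]
ftop [-51.2 109.7]
ftop [ 53.7 111.1]
bar [  -0.5 -145. ]
paddle top [-15.4 -65.1]
bedtopR [ 69.5 149. ]
pad face top [-46.   65.4]
pad ftop R [47.  65.7]
hand [  -0.6 -141. ]
```

View pics/z.png

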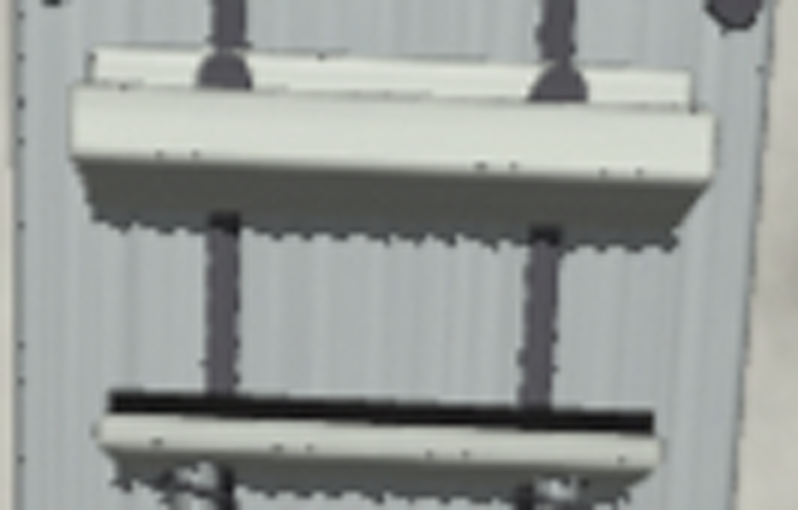

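Refined fence picks (6× crop, offset (270,10)): face top edge (72,157)–(710,182), foot (92,220)–(675,247). The black rubber face edge is (110,392)–(652,410).

Run:
```python
from fit import *
p=np.load("clamp.npy");z=lambda u,v:(270+u/6,10+v/6)
for n,u,h in(("ftop",(72,157),54),("ftop",(710,182),54),("foot",(92,220),12),("foot",(675,247),12),("pad",(110,392),53),("pad",(652,410),53)):print(n,inv(p,ray(c,z(*u),h)).round(1))
# bar in scene/side: triangulate with wrist
K=[(c,w(407,547)),(cam("scene"),(275+642/5.2,240+263/5.2)),(cam("side"),(375,280.5))]
r=least_squares(lambda X:np.concatenate([proj(k,X)[0]-uv for k,uv in K]),[610,-220,152]);print("bar",r.x,inv(p,r.x),r.fun.round(1))
K=[(c,w(384,386)),(cam("scene"),(275+467/5.2,240+237/5.2))]
r=least_squares(lambda X:np.concatenate([proj(k,X)[0]-uv for k,uv in K]),[610,-160,122]);print("pad",r.x,inv(p,r.x),r.fun.round(1))
s=env.state();R=Ro.from_rotvec(s["tcp_rot"]).as_matrix()
a=p[2];print("tool y ang",np.degrees(np.arctan2(R[1,1],R[0,1])),np.degrees(a))
for X in((-16,-66,0),(0,-147,0),(0,75,0)):print(X,T(p,X),"tool delta",R.T@(T(p,X)-s["position"]))
```

```text
ftop [-53.1 103.1]
ftop [ 54.9 102.7]
foot [-53.9 101.1]
foot [ 55.4 100. ]
pad [-46.6  66.7]
pad [47.8 66.8]
bar [ 619.31014267 -219.71706232  149.98548724] [  -0.21363331 -146.01544064] [ 0.2  0.  -0.6  1.3  0.4 -1. ]
pad [ 581.59767421 -147.34715226  120.44717116] [-15.14215722 -65.78593651] [ 0.3  0.3 -1.   0.1]
tool y ang 18.761900735418763 16.98370003238264
(-16, -66, 0) [ 580.83977164 -147.80245555    0.        ] tool delta [ -8.98019251 -12.30980083 330.44385103]
(0, -147, 0) [ 619.80204841 -220.59628076    0.        ] tool delta [-90.43766678   1.16902532 330.41022688]
(0, 75, 0) [554.95592932  -8.2781684    0.        ] tool delta [131.45541184   8.05779058 330.49130066]
```

Fence face is at y≈102 (clamp frame), parallel; the pad is at about 66.5. The paddle is at about (-15,-66) and the bar at (0,-146,150). Predicted: contact in the 3rd stroke. Now over the paddle and down.

Request:
{"method": "jog_arm", "body": {"series": [[[-9,-12,30,0.031,1],[0,0,45,0,0.5],[0,0,45,0,0.5],[0,0,45,0,0.5],[0,0,40,0,0.5],[0,0,25,0,0.5],[0,0,10,0,0.5],[0,0,0,0,0.5],[0,0,0,0,-1],[0,0,0,0,-1],[0,0,0,0,-1],[0,0,0,0,-1],[0,0,0,0,-1],[0,0,0,0,-1]]], "squeeze": 20}}

```text
time_s: 4.4
position: [580.9, -148.9, 91.0]
tcp_rot: [1.874, 2.521, 0.0]
ft_force: [-0.9, 0.7, -0.2]
gripper_width: 20.0
gripper_force: 0.0
```

Request:
{"method": "jog_arm", "body": {"series": [[[0,0,0,0,-1],[0,0,0,0,-1],[0,0,0,0,-1],[0,0,0,0,-1]]]}}

```text
time_s: 4.8
position: [581.3, -148.7, 90.8]
tcp_rot: [1.874, 2.52, 0.001]
ft_force: [2.9, 0.1, -0.8]
gripper_width: 9.7
gripper_force: 20.0
```

Request:
{"method": "jog_arm", "body": {"series": [[[0,4,0,0,-1],[0,4,0,0,-1],[0,4,0,0,-1],[0,4,0,0,-1],[0,4,0,0,-1],[0,4,0,0,-1],[0,3,0,0,-1],[0,2,0,0,-1],[0,0,0,0,-1],[0,0,0,0,-1]]]}}

```text
time_s: 5.8
position: [606.8, -141.1, 90.7]
tcp_rot: [-1.872, -2.519, 0.005]
ft_force: [-6.7, -1.8, 6.7]
gripper_width: 9.7
gripper_force: 20.0
```

Request:
{"method": "jog_arm", "body": {"series": [[[0,2,0,0,-1],[0,2,0,0,-1],[0,1,0,0,-1],[0,0,0,0,-1],[0,0,0,0,-1],[0,0,0,0,-1],[0,0,0,0,-1],[0,0,0,0,-1],[0,0,0,0,-1]]]}}

```text
time_s: 6.7
position: [610.3, -140.0, 90.7]
tcp_rot: [-1.871, -2.517, 0.008]
ft_force: [-10.6, -3.5, 8.6]
gripper_width: 9.8
gripper_force: 20.0
```

Run:
```python
from h import *
for n in("scene","side"):
    im=imaging.snapshot(n)[:,:,::-1];cv2.imwrite(f"pics/{n}1.png",im)
a=cv2.resize(cv2.imread("pics/scene1.png")[240:355,275:428],None,fx=5,fy=5,interpolation=2)
cv2.imwrite("pics/s1.png",a)
```

Request:
{"method": "jog_arm", "body": {"series": [[[0,0,0,0,1],[0,0,0,0,1],[0,0,0,0,1],[0,0,0,0,1],[0,0,0,0,1],[0,0,0,0,1],[0,0,0,0,1],[0,0,0,0,1],[0,0,-30,0,1],[0,0,-45,0,1],[0,0,-45,0,1]]]}}

```text
time_s: 7.9
position: [613.3, -138.6, 210.7]
tcp_rot: [-1.874, -2.52, -0.0]
ft_force: [0.7, 0.2, 0.4]
gripper_width: 88.1
gripper_force: 0.0
```

Run:
```python
from fit import *
p=np.load("clamp.npy");k=cam("scene")
a=cv2.imread("pics/scene0.png");b=cv2.cvtColor(imaging.snapshot("scene"),4)
for y in range(-36,100,6):
    uv=proj(k,T(p,(-30,y,53)))[0].round().astype(int);print(y,a[uv[1],uv[0]].mean().round(),b[uv[1],uv[0]].mean().round())
cv2.imwrite("pics/s2.png",cv2.resize(b[240:355,275:428],None,fx=5.2,fy=5.2,interpolation=2))
m=np.array([471.06,278.47,0]);s=env.state();R=Ro.from_rotvec(s["tcp_rot"]).as_matrix();print(s["time_s"],s["position"],np.degrees(np.arctan2(R[1,1],R[0,1])),R.T@(m-s["position"]))
```

```text
-36 38.0 67.0
-30 37.0 69.0
-24 34.0 67.0
-18 36.0 170.0
-12 42.0 173.0
-6 59.0 151.0
0 58.0 104.0
6 109.0 104.0
12 118.0 105.0
18 119.0 113.0
24 156.0 115.0
30 156.0 169.0
36 86.0 169.0
42 92.0 169.0
48 94.0 169.0
54 91.0 170.0
60 162.0 168.0
66 98.0 168.0
72 153.0 168.0
78 93.0 105.0
84 93.0 105.0
90 92.0 105.0
96 93.0 105.0
7.95 [ 618.24728635 -139.80721524  221.24209475] 16.738681148077276 [444.37212971 -23.14292785 218.09586372]
```

View pics/s2.png

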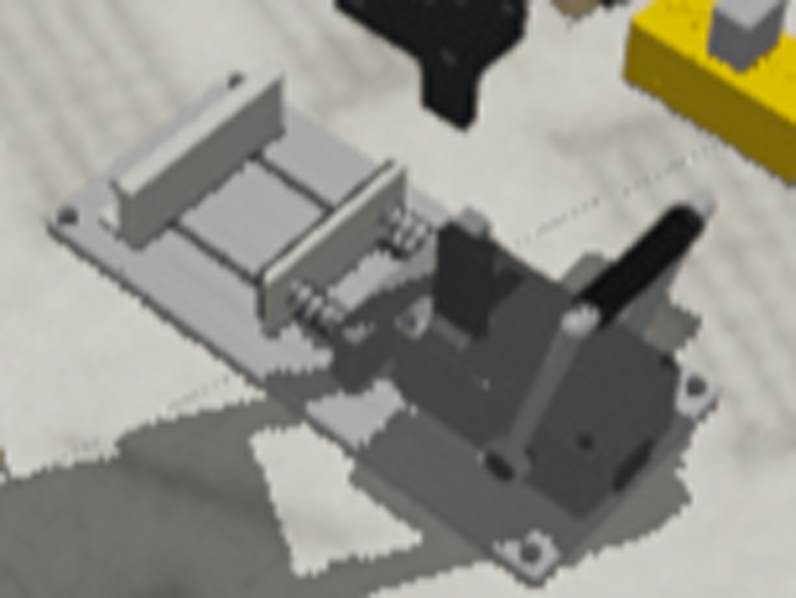

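Jaw is home (pad back at its home place), slide back at rest. On to the mould.

Request:
{"method": "jog_arm", "body": {"series": [[[40,-2,0,0,1],[40,-2,0,0,1],[40,-2,0,0,1],[40,-2,0,0,1],[40,-2,0,0,1],[40,-2,0,0,1],[40,-2,0,0,1],[40,-2,0,0,1],[40,-2,0,0,1],[40,-2,0,0,1],[30,-2,0,0,1],[0,0,0,0.12,1],[0,0,10,0.12,1],[0,0,20,0.12,1],[0,0,20,0.12,1],[0,0,20,0.12,1],[0,0,10,0.127,1],[0,0,0,0,1],[0,0,0,0,1],[0,0,0,0,1]]]}}

```text
time_s: 9.95
position: [469.4, 267.0, 131.7]
tcp_rot: [2.647, 1.692, 0.003]
ft_force: [-0.0, 0.5, 0.1]
gripper_width: 87.9
gripper_force: 0.0
```

Run:
```python
from h import *
m=np.array([471.06,278.47,48]);s=env.state();R=Ro.from_rotvec(s["tcp_rot"]).as_matrix();print(s["time_s"],s["position"],np.degrees(np.arctan2(R[1,1],R[0,1])),R.T@(m-s["position"]))
```

```text
9.95 [469.37013517 266.97379628 131.67559806] -24.8053313925236 [10.99299723 -3.38666022 83.69174749]
```

Request:
{"method": "jog_arm", "body": {"series": [[[11,-3.4,10,0,1],[0,0,30,0,1],[0,0,25,0,0.3],[0,0,12,0,0],[0,0,5,0,0],[0,0,0,0,-1],[0,0,0,0,-1],[0,0,0,0,-1],[0,0,0,0,-1],[0,0,0,0,-1],[0,0,0,0,-1],[0,0,0,0,-1]]], "squeeze": 40}}

```text
time_s: 11.15
position: [471.1, 277.8, 49.5]
tcp_rot: [2.648, 1.69, 0.003]
ft_force: [2.9, -2.9, 2.8]
gripper_width: 23.9
gripper_force: 40.0
```

Request:
{"method": "jog_arm", "body": {"series": [[[0,0,-10,0,-1],[0,0,-25,0,-1],[0,0,-35,0,-1],[0,0,-25,0,-1],[0,0,-5,0,-1],[0,0,0,0,-1],[0,0,0,0,-1]]]}}

```text
time_s: 11.85
position: [468.3, 277.0, 146.5]
tcp_rot: [-2.648, -1.689, 0.006]
ft_force: [0.0, -1.4, -5.7]
gripper_width: 23.6
gripper_force: 40.0
```

Run:
```python
from fit import *
p=np.load("clamp.npy")
s=env.state();R=Ro.from_rotvec(s["tcp_rot"]).as_matrix();ya=np.degrees(np.arctan2(R[1,1],R[0,1]));g=T(p,(0,72,0))
print(s["time_s"],s["position"],s["ft_force"],s["gripper_width"],ya,"turn",np.radians(ya-np.degrees(p[2])),g,R.T@(g-s["position"]))
```

```text
11.85 [468.33697166 277.01004305 146.51912405] [ 0.04297321 -1.3904801  -5.66263087] 23.558976650439384 -24.925192837247245 turn -0.7314481664406162 [555.83222822 -11.14733208   0.        ] [-223.98241149  201.17116677  146.69692389]
```

Request:
{"method": "jog_arm", "body": {"series": [[[-14,12,0,0,-1],[-28,25,0,0,-1],[-28,25,0,0,-1],[-28,25,0,0,-1],[-28,25,0,0,-1],[-28,25,0,0,-1],[-28,25,0,0,-1],[-28,25,0,0,-1],[-14,14,0,0,-1],[0,0,0,-0.08,-1],[0,0,0,-0.11,-1],[0,0,0,-0.11,-1],[0,0,0,-0.11,-1],[0,0,0,-0.11,-1],[0,0,0,-0.11,-1],[0,0,0,-0.1,-1],[0,0,0,0,-1],[0,0,0,0,-1],[0,0,0,0,-1]]]}}

```text
time_s: 13.75
position: [557.3, -10.0, 147.6]
tcp_rot: [-1.872, -2.521, 0.002]
ft_force: [0.4, 0.1, -6.0]
gripper_width: 23.5
gripper_force: 40.0
```

```bash
cat > rel.py <<'E'
from fit import *
import sys
p=np.load("clamp.npy")
s=env.state();R=Ro.from_rotvec(s["tcp_rot"]).as_matrix();ya=np.degrees(np.arctan2(R[1,1],R[0,1]));g=T(p,[float(v) for v in sys.argv[1:4]])
print(s["time_s"],s["position"],s["ft_force"],s["gripper_width"],"turn",np.radians(ya-np.degrees(p[2])),"clamp frame",inv(p,s["position"]),"tooldelta",R.T@(g-s["position"]),"tilt",np.degrees(np.arccos(-R[2,2])),s["joint_pos"].round(2))
E
python3 rel.py 0 72 61
```

```text
13.75 [557.26010664  -9.99440697 147.61569108] [ 0.44686148  0.07662674 -5.95159502] 23.461040235872378 turn -0.0031107859023969398 clamp frame [ 1.70237463 72.68556085] tooldelta [-0.75387473 -1.54395849 86.6180921 ] tilt 0.11146243081424903 [-0.06  0.12  1.95  0.    1.07 -0.36]
```

Request:
{"method": "jog_arm", "body": {"series": [[[-0.8,-1.5,10,0,-1],[0,0,25,0,-1],[0,0,25,0,-1],[0,0,15,0,-1],[0,0,6,0,-1],[0,0,2,0,-1],[0,0,0,0,-1],[0,0,0,0,-1],[0,0,1.5,0,-1],[0,0,1,0,-1],[0,0,0,0,-1]]]}}

```text
time_s: 14.85
position: [556.8, -11.3, 63.4]
tcp_rot: [1.871, 2.524, 0.0]
ft_force: [-0.5, -0.5, -6.2]
gripper_width: 23.5
gripper_force: 40.0
```

Request:
{"method": "jog_arm", "body": {"series": [[[0,0,1,0,-1],[0,0,1,0,-1],[0,0,0,0,-1],[0,0,0,0,-1]]]}}

```text
time_s: 15.25
position: [556.9, -11.4, 61.6]
tcp_rot: [1.871, 2.524, -0.0]
ft_force: [-2.1, -0.3, -0.2]
gripper_width: 23.4
gripper_force: 40.0
```

Request:
{"method": "jog_arm", "body": {"series": [[[0,0,0.5,0,-1],[0,0,0,0,0],[0,0,0,0,0],[0,0,0,0,0],[0,0,0,0,0],[0,0,-15,0,0],[0,0,-40,0,1],[0,0,-50,0,1],[0,0,-50,0,1],[0,0,-30,0,1],[0,0,0,0,1],[0,0,0,0,1]]]}}

```text
time_s: 16.45
position: [557.3, -11.3, 247.5]
tcp_rot: [1.869, 2.522, 0.003]
ft_force: [-0.2, 0.3, 0.2]
gripper_width: 87.5
gripper_force: 0.0
```

```bash
python3 rel.py 0 -146 240
python3 - <<'E'
from h import *
b=cv2.cvtColor(imaging.snapshot("scene"),4)
a=cv2.resize(b[240:355,275:428],None,fx=3.9,fy=3.9,interpolation=2)
st=env.state();im=imaging.snapshot("wrist");cv2.imwrite("pics/w3raw.png",im[:,:,::-1])
import pickle;pickle.dump((st,im),open("w3.pkl","wb"))
d=cv2.resize(im[150:400,200:440,::-1],None,fx=1.8,fy=1.8)[:448]
d=im[:300,200:440,::-1]
H=600;cv2.imwrite("pics/m.png",cv2.resize(np.hstack([cv2.resize(b[240:330,275:375],(333,300),interpolation=2),d]),(800,419)))
E
```

```text
16.45 [557.32915995 -11.27450451 247.50263317] [-0.17668069  0.3026246   0.23815142] 87.4718401626767 turn -0.0013808270270514304 clamp frame [ 1.39450036 71.44112061] tooldelta [-217.43437367   -1.11612369    7.74096153] tilt 0.1787890448106717 [-0.06  0.03  1.85 -0.    1.25 -0.36]
```

View pics/m.png

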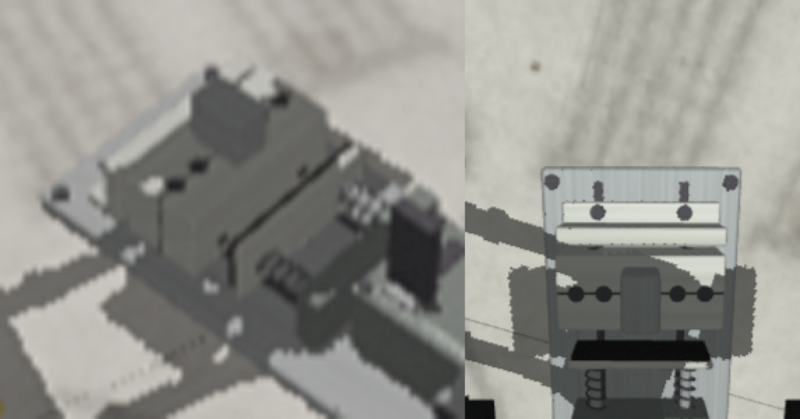

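Mould stands on the bed parallel to and close to the fence, pad clear behind it. Now to the lever.

Request:
{"method": "jog_arm", "body": {"series": [[[-42,0,0,0,1],[-44,0,0,0,1],[-44,0,0,0,1],[-44,0,0,0,1],[-43,-1,0,0,1],[0,0,0,0.131,1],[0,0,0,0.131,1],[0,0,0,0.131,1],[0,0,0,0.131,1],[0,0,0,0.131,1],[0,0,0,0.131,1],[0,0,0,0.131,1],[0,0,0,0.131,1],[0,0,0,0.131,1],[0,0,0,0.131,1],[0,0,0,0.131,1],[0,0,0,0.128,1],[0,0,0,0,1],[0,0,0,0,1]]]}}

```text
time_s: 18.45
position: [618.0, -218.8, 243.7]
tcp_rot: [-3.105, -0.469, 0.005]
ft_force: [-1.0, 0.7, 0.6]
gripper_width: 87.9
gripper_force: 0.0
```

```bash
python3 rel.py 0 -146 133
```

```text
18.45 [ 618.01725144 -218.79559406  243.67189811] [-0.99083941  0.71989037  0.59784048] 87.94258267925944 turn -1.567375987268399 clamp frame [  -1.18097829 -144.7565065 ] tooldelta [  1.46875908   1.48724692 110.66544564] tilt 0.19561072267381033 [-0.38  0.23  1.64  0.    1.28  0.89]
```

Request:
{"method": "jog_arm", "body": {"series": [[[1,1.5,25,0,1],[0,0,40,0,1],[0,0,30,0,0.5],[0,0,12,0,0],[0,0,4,0,0],[0,0,0,0,-1],[0,0,0,0,-1],[0,0,0,0,-1],[0,0,0,0,-1],[0,0,0,0,-1],[0,0,0,0,-1],[0,0,0,0,-1],[0,0,0,0,-1]]], "squeeze": 30}}

```text
time_s: 19.75
position: [620.0, -218.6, 135.3]
tcp_rot: [-3.104, -0.464, 0.001]
ft_force: [-2.1, 5.5, 3.9]
gripper_width: 16.8
gripper_force: 30.0
```

```bash
python3 rel.py 0 -146 133
```

```text
19.75 [ 620.0236656  -218.6327785   135.26432886] [-2.13166594  5.50007302  3.88348715] 16.817524479986965 turn -1.5706532370619846 clamp frame [   0.78549029 -145.18686451] tooldelta [-0.7858025   0.81961307  2.26188381] tilt 0.16691184595433628 [-0.38  0.31  1.74  0.    1.09  0.89]
```

Request:
{"method": "jog_arm", "body": {"series": [[[0,-5,-1.1,0,-1],[0,-5.2,-0.9,0,-1],[0,-5.2,-0.7,0,-1],[0,-5.2,-0.4,0,-1],[0,-5.2,-0.2,0,-1],[0,-5.2,0,0,-1],[0,-5.2,0.3,0,-1],[0,-5.2,0.5,0,-1],[0,-5.2,0.7,0,-1],[0,-5,0.9,0,-1],[0,0,0,0,-1],[0,0,0,0,-1]]]}}

```text
time_s: 20.95
position: [606.9, -173.5, 138.6]
tcp_rot: [3.101, 0.464, 0.006]
ft_force: [-0.6, -7.0, 7.0]
gripper_width: 17.1
gripper_force: 30.0
```

```bash
python3 rel.py 0 -146 133
```

```text
20.95 [ 606.92172181 -173.46417427  138.62935382] [-0.60697307 -6.95897168  6.96684535] 17.097541433944066 turn -1.5699396308735212 clamp frame [  1.4486827  -98.16108524] tooldelta [-1.5086175  47.80017744  5.93440656] tilt 0.4138523771629229 [-0.32  0.26  1.81 -0.    1.07  0.96]
```

Request:
{"method": "jog_arm", "body": {"series": [[[0,-2,0.6,0,-1],[0,-2,0.6,0,-1],[0,-1,0.3,0,-1],[0,0,0,0,-1]]]}}

```text
time_s: 21.35
position: [605.6, -168.9, 137.4]
tcp_rot: [3.101, 0.465, 0.007]
ft_force: [-0.9, -7.5, 8.0]
gripper_width: 17.2
gripper_force: 30.1
```

```bash
python3 rel.py 0 -146 133 | head -c 330;python3 - <<'E'
from fit import *
p=np.load("clamp.npy");k=cam("scene")
b=imaging.snapshot("scene")
print([int(b[tuple(proj(k,T(p,(-40,y,53)))[0].round().astype(int)[::-1])].mean()) for y in range(-20,60,3)])
E
```

```text
21.35 [ 605.64446708 -168.93181898  137.39770693] [-0.93369337 -7.53943568  8.0254727 ] 17.205256781354496 turn -1.5697901704074921 clamp frame [  1.55103107 -93.45330988] tooldelta [-1.62033092 52.51294884  4.76076648] tilt 0.44801151737764117 [-0.31  0.25  1.81 -0.    1.07  0.97]
[131, 137, 136, 134, 137, 107, 145, 144, 115, 145, 156, 145, 120, 120, 113, 105, 110, 173, 193, 114, 94, 103, 107, 166, 193, 196, 195]
```

Request:
{"method": "jog_arm", "body": {"series": [[[0,5,-1.2,0,-1],[0,5.1,-1.1,0,-1],[0,5.1,-0.8,0,-1],[0,5.2,-0.5,0,-1],[0,5.2,-0.2,0,-1],[0,5.2,0,0,-1],[0,5.2,0.2,0,-1],[0,5.2,0.4,0,-1],[0,5.2,0.7,0,-1],[0,5,0.9,0,-1],[0,5,1,0,-1],[0,0,0,0,-1],[0,0,0,0,-1],[0,0,0,0,-1]]]}}

```text
time_s: 22.8
position: [620.2, -218.6, 134.0]
tcp_rot: [-3.104, -0.464, 0.001]
ft_force: [3.0, 7.4, 2.6]
gripper_width: 16.3
gripper_force: 29.9
```

```bash
python3 rel.py 0 -146 133 | head -c 330
```

```text
22.8 [ 620.19067657 -218.55481656  134.03432534] [2.99250866 7.35006505 2.60392118] 16.29272840326067 turn -1.5705379898616958 clamp frame [   0.96799021 -145.1610865 ] tooldelta [-0.96826336  0.84189686  1.03164217] tilt 0.1793701318699211 [-0.38  0.31  1.74  0.    1.09  0.89]
```

Request:
{"method": "jog_arm", "body": {"series": [[[0,-5.2,-1.1,0,-1],[0,-5.2,-0.9,0,-1],[0,-5.2,-0.7,0,-1],[0,-5.2,-0.5,0,-1],[0,-5.2,-0.2,0,-1],[0,-5.2,0,0,-1],[0,-5.2,0.2,0,-1],[0,-5.2,0.4,0,-1],[0,-5.2,0.6,0,-1],[0,-5.2,0.7,0,-1],[0,-4.5,0.8,0,-1],[0,0,0,0,-1],[0,0,0,0,-1]]]}}

```text
time_s: 24.1
position: [605.2, -169.6, 134.8]
tcp_rot: [3.1, 0.465, 0.004]
ft_force: [7.1, -6.0, -3.7]
gripper_width: 16.2
gripper_force: 30.2
```

```bash
python3 rel.py 0 -146 133 | head -c 330
```

```text
24.1 [ 605.2182242  -169.6192708   134.80887611] [ 7.1434794  -5.99047133 -3.74158982] 16.161236272978165 turn -1.5696975433704508 clamp frame [  0.94257311 -93.98627508] tooldelta [-1.00304339 51.99904538  2.16361738] tilt 0.40222838457002286 [-0.31  0.26  1.81 -0.01  1.07  0.97]
```

Request:
{"method": "jog_arm", "body": {"series": [[[0,5,-0.9,0,-1],[0,5.1,-0.8,0,-1],[0,5.1,-0.6,0,-1],[0,5.2,-0.4,0,-1],[0,5.2,-0.2,0,-1],[0,5.2,0,0,-1],[0,5.2,0.2,0,-1],[0,5.2,0.5,0,-1],[0,5.2,0.7,0,-1],[0,5,0.9,0,-1],[0,5,1,0,-1],[0,0,0,0,-1],[0,0,0,0,-1],[0,0,0,0,-1]]]}}

```text
time_s: 25.5
position: [618.9, -218.9, 133.9]
tcp_rot: [-3.104, -0.464, 0.005]
ft_force: [1.3, 6.1, -4.3]
gripper_width: 15.9
gripper_force: 30.3
```

```bash
python3 rel.py 0 -146 133 | head -c 330
```

```text
25.5 [ 618.91376466 -218.89622522  133.86296042] [ 1.29924292  6.07649472 -4.28640583] 15.933901501909768 turn -1.5704557679715059 clamp frame [  -0.35295823 -145.1146201 ] tooldelta [0.35474236 0.88837681 0.85914043] tilt 0.23650392837201353 [-0.38  0.31  1.74  0.    1.09  0.9 ]
```

Request:
{"method": "jog_arm", "body": {"series": [[[0,-5.2,-1.1,0,-1],[0,-5.2,-0.9,0,-1],[0,-5.2,-0.7,0,-1],[0,-5.2,-0.5,0,-1],[0,-5.2,-0.2,0,-1],[0,-5.2,0,0,-1],[0,-5.2,0.2,0,-1],[0,-5.2,0.4,0,-1],[0,-5.2,0.6,0,-1],[0,-5.2,0.7,0,-1],[0,-4.5,0.8,0,-1],[0,0,0,0,-1],[0,0,0,0,-1]]]}}

```text
time_s: 26.8
position: [604.7, -170.8, 137.6]
tcp_rot: [3.098, 0.465, 0.003]
ft_force: [2.1, -11.6, -4.5]
gripper_width: 17.2
gripper_force: 30.2
```

```bash
python3 rel.py 0 -146 133 | head -c 330;python3 - <<'E'
from fit import *
cv2.imwrite("pics/k3.png",cv2.cvtColor(imaging.snapshot("scene"),4))
E
```

```text
26.8 [ 604.68565054 -170.77137126  137.62960595] [  2.11527796 -11.64832944  -4.48972139] 17.179091837077372 turn -1.5695083108861936 clamp frame [  0.09669799 -94.93256545] tooldelta [-0.16677291 51.0212336   5.11188642] tilt 0.5436378908574059 [-0.31  0.25  1.81 -0.01  1.07  0.97]
```

Pull jumped from ~7.3 N to 11.7 N: the pad now presses at roughly 17 N, as predicted. Returning the handle to rest, letting go and checking.

Request:
{"method": "jog_arm", "body": {"series": [[[0,5,-0.9,0,-1],[0,5.1,-0.8,0,-1],[0,5.1,-0.6,0,-1],[0,5.2,-0.4,0,-1],[0,5.2,-0.2,0,-1],[0,5.2,0,0,-1],[0,5.2,0.2,0,-1],[0,5.2,0.5,0,-1],[0,5.2,0.7,0,-1],[0,5,0.9,0,-1],[0,5,1,0,-1],[0,0,0,0,-1],[0,0,0,0,-1]]]}}

```text
time_s: 28.15
position: [619.1, -218.8, 134.4]
tcp_rot: [-3.104, -0.464, 0.004]
ft_force: [-5.3, 3.3, 1.6]
gripper_width: 16.6
gripper_force: 30.1
```

Request:
{"method": "jog_arm", "body": {"series": [[[0,0,0,0,0],[0,0,0,0,0],[0,0,0,0,0],[0,0,0,0,0.3],[0,0,-15,0,0.3],[0,-10,-40,0,0.5],[0,-40,-40,0,0.5],[0,-50,-20,0,0.5],[0,-40,0,0,0.5],[0,0,0,0,0.5],[0,0,0,0,0.5],[0,0,0,0,0.5]]]}}

```text
time_s: 29.35
position: [582.0, -94.7, 244.7]
tcp_rot: [3.106, 0.464, 0.001]
ft_force: [0.3, 0.2, -1.0]
gripper_width: 66.5
gripper_force: 0.0
```

```bash
python3 rel.py 0 -146 133 | head -c 330
python3 - <<'E'
from fit import *
st=env.state();im=imaging.snapshot("wrist");pickle.dump((st,im),open("w4.pkl","wb"))
p=np.load("clamp.npy");k=cam("wrist",st)
for X in((0,31,53),(40,52,53),(0,102,54),(0,-146,152)):print(X,proj(k,T(p,X))[0].round(1))
s3,i3=pickle.load(open("w3.pkl","rb"));k=cam("wrist",s3)
for X in((-46,31,53),(46,31,53),(0,102,54)):print("w3",X,proj(k,T(p,X))[0].round(1))
E
```

```text
29.35 [581.98905406 -94.68932891 244.67316213] [ 0.287342    0.24653674 -0.95464435] 66.49721029216266 turn -1.5706825475979584 clamp frame [  0.61348474 -15.53895367] tooldelta [ -0.68586764 130.35897688 111.79187289] tilt 0.060044998503876026 [-0.2   0.1   1.79 -0.    1.26  1.07]
(0, 31, 53) [274.1 209.3]
(40, 52, 53) [248.7 165.2]
(0, 102, 54) [196.5 209.5]
(0, -146, 152) [520.5 241.1]
w3 (-46, 31, 53) [276.3 250.5]
w3 (46, 31, 53) [373.  250.4]
w3 (0, 102, 54) [324.6 175.6]
```

Run:
```python
from h import *
import pickle
im=pickle.load(open("w4.pkl","rb"))[1];i3=pickle.load(open("w3.pkl","rb"))[1]
a=cv2.resize(im[140:240,180:310,::-1],None,fx=4,fy=4,interpolation=2)   # 520x400
b=cv2.resize(i3[160:260,262:332,::-1],None,fx=4,fy=4,interpolation=2)   # 280x400
def eq(x): return cv2.convertScaleAbs(x,alpha=1.5)
t=cv2.resize(im[200:300,460:560,::-1],(200,200));t=np.hstack([t,np.zeros((200,600,3),np.uint8)])
t[:,200:400]=cv2.resize(im[180:280,300:400,::-1],(200,200))
cv2.imwrite("pics/f.png",np.vstack([np.hstack([eq(a),eq(b)]),t]))
```

```text
(no output)
```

View pics/f.png

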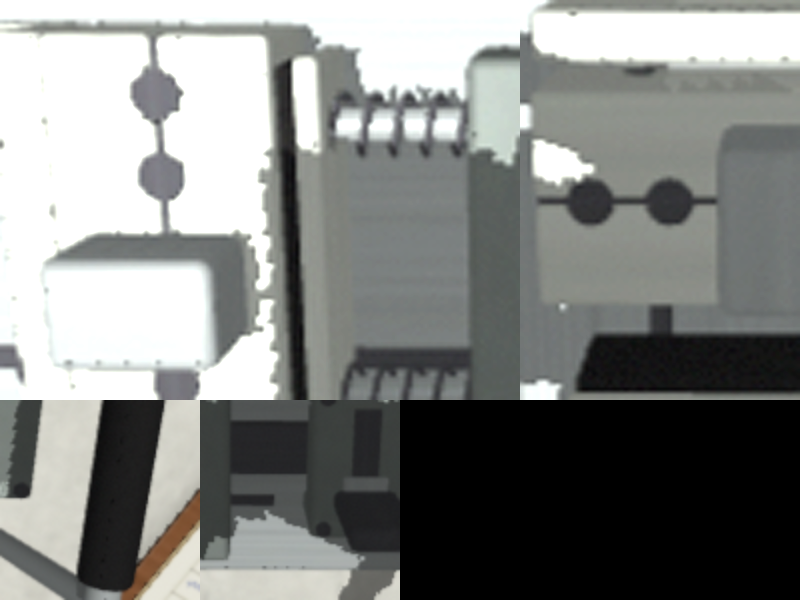

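Composite: the mould is tight between fence (left) and pad's black rubber (x≈280). The pad's back edge is at x≈319 and the jaw's front edge at x≈470. I'll compare the pad–jaw spacing with the uncompressed one in w2 (pad back row ≈84.5–88, jaw front row ≈122–124).

Run:
```python
from fit import *
p=np.load("clamp.npy");s4,_=pickle.load(open("w4.pkl","rb"));k=cam("wrist",s4)
q=lambda u,v:(180+u/4,140+v/4)
for n,u,z in(("padback",(319,80),53),("padfrontdark",(275,80),53),("whitefront",(293,80),53),("jaw",(469,80),52),("mould/pad seam",(270,60),57),("mouldface top",(270,60),57)):print(n,inv(p,ray(k,q(*u),z)).round(1))
print("w2")
z=lambda u,v:(270+u/6,10+v/6)
for n,uv,h in(("padback",z(100,447),53),("padbackR",z(655,468),53),("jaw",w(336,221),52),("jawR",w(497,226),52),("dark",z(110,392),53),("white",z(100,413),53)):print(n,inv(p,ray(c,uv,h)).round(1))
# profiles along columns/rows
g=cv2.cvtColor(pickle.load(open("w4.pkl","rb"))[1],7);print(g[158:161,240:304].mean(0).astype(int))
g=cv2.cvtColor(im,7);print("w2 col 300",g[80:140,298:303].mean(1).astype(int));print("w2 col 340",g[80:140,335:340].mean(1).astype(int))
```

```text
padback [44.5 42. ]
padfrontdark [44.5 51.7]
whitefront [44.5 47.8]
jaw [44.5  8.9]
mould/pad seam [49.2 51.8]
mouldface top [49.2 51.8]
w2
padback [-47.7  56.7]
padbackR [49.6 56.3]
jaw [-47.7  18.2]
jawR [49.2 18.4]
dark [-46.   65.6]
white [-47.7  62.2]
[230 231 232 233 234 201 170 115  66  40  31  31  34 164 196 202 207 200
 177 119  87  85  84  84  85  85  84  85  84  85 159 178 177 177 177 177
 177 177 177 177 177 176 176 176 176 176 176 176 176 176 176 176 176 176
 176 176 128 111 124 139 142 142 142 141]
w2 col 300 [176 193 192 180 156 102  77  75 102 117  91  68 105 128 137 145 133 110
  79  66 107 128 141 124 116  88  84 137 137 129 129 117  85  68 116 134
 144 136 127 101  73  94  83 102 124 134 135 133 131 129 127 126 124 123
 122 110  93  76  84 131]
w2 col 340 [ 40 159 195 193 190 170 119  84  77  78  80  81  86 143 169 172 172 172
 172 172 172 172 172 172 172 172 172 172 172 171 171 171 172 171 171 171
 171 171 171 171 171 170 170 131 106 115 131 133 131 130 129 127 126 126
 124 123 109  99  68  60]
```

Compression is about 6–9 mm, so the pad force is about 14–17 N: held, with room for exactly one more stroke (about 24–27 N, under 30). I'll do that one stroke.

Request:
{"method": "jog_arm", "body": {"series": [[[0,40,0,0,0.6],[0,45,0,0,0.6],[0,35,10,0,0.6],[-0.7,10.5,30,0,0.5],[0,0,40,0,0],[0,0,23,0,0],[0,0,7,0,0],[0,0,0,0,-1],[0,0,0,0,-1],[0,0,0,0,-1],[0,0,0,0,-1],[0,0,0,0,-1],[0,0,0,0,-1],[0,0,0,0,-1]]], "squeeze": 30}}

```text
time_s: 30.8
position: [620.3, -218.6, 136.4]
tcp_rot: [3.106, 0.465, 0.004]
ft_force: [-1.0, 3.3, 6.2]
gripper_width: 17.1
gripper_force: 30.0
```

```bash
python3 rel.py 0 -146 133 | head -c 330
```

```text
30.8 [ 620.26577292 -218.55217313  136.43503681] [-1.01212116  3.30984709  6.17257329] 17.136759724644335 turn -1.5702202906964762 clamp frame [   1.0405836  -145.18049397] tooldelta [-1.0503302   0.81515957  3.43310408] tilt 0.1668663758841623 [-0.38  0.31  1.74  0.    1.09  0.9 ]
```

Request:
{"method": "jog_arm", "body": {"series": [[[0,-5.2,-1.1,0,-1],[0,-5.2,-0.9,0,-1],[0,-5.2,-0.7,0,-1],[0,-5.2,-0.5,0,-1],[0,-5.2,-0.2,0,-1],[0,-5.2,0,0,-1],[0,-5.2,0.2,0,-1],[0,-5.2,0.4,0,-1],[0,-5.2,0.6,0,-1],[0,-5.2,0.7,0,-1],[0,-4,0.8,0,-1],[0,0,0,0,-1],[0,0,0,0,-1]]]}}

```text
time_s: 32.1
position: [606.2, -170.4, 140.0]
tcp_rot: [3.096, 0.464, 0.012]
ft_force: [0.6, -12.1, 11.6]
gripper_width: 17.3
gripper_force: 30.0
```

```bash
python3 rel.py 0 -146 133 | head -c 330
```

```text
32.1 [ 606.23552191 -170.38187103  139.97362162] [  0.5602573  -12.05643876  11.63437107] 17.316147039076924 turn -1.5694876437960998 clamp frame [  1.69274908 -95.01276901] tooldelta [-1.80557313 50.89528084  7.58978366] tilt 0.7862794088176389 [-0.31  0.25  1.81 -0.01  1.07  0.97]
```

Pull about 14 N along the arc, consistent with about 26 N at the pad. Back to rest and let go.

Request:
{"method": "jog_arm", "body": {"series": [[[0,5,-0.9,0,-1],[0,5.1,-0.8,0,-1],[0,5.1,-0.6,0,-1],[0,5.2,-0.4,0,-1],[0,5.2,-0.2,0,-1],[0,5.2,0,0,-1],[0,5.2,0.2,0,-1],[0,5.2,0.5,0,-1],[0,5.2,0.7,0,-1],[0,5,0.9,0,-1],[0,4.5,0.5,0,-1],[0,0,0,0,-1],[0,0,0,0,-1]]]}}

```text
time_s: 33.4
position: [620.3, -218.5, 136.3]
tcp_rot: [3.107, 0.464, 0.004]
ft_force: [1.6, 2.1, 5.8]
gripper_width: 17.3
gripper_force: 30.2
```

Request:
{"method": "jog_arm", "body": {"series": [[[0,0,0,0,0],[0,0,0,0,0],[0,0,0,0,0],[0,0,0,0,0.3],[0,0,-15,0,0.3],[0,-10,-40,0,0.5],[0,-40,-40,0,0.5],[0,-50,-20,0,0.5],[0,-40,0,0,0.5],[0,0,0,0,0.5],[0,0,0,0,0.5],[0,0,0,0,0.5]]]}}

```text
time_s: 34.6
position: [580.8, -93.6, 244.3]
tcp_rot: [3.106, 0.464, 0.0]
ft_force: [0.7, 0.0, 0.3]
gripper_width: 66.0
gripper_force: 0.0
```

Run:
```python
from fit import *
p=np.load("clamp.npy");s4,i4=pickle.load(open("w4.pkl","rb"));st=env.state();im=imaging.snapshot("wrist")
print(st["time_s"],st["position"],s4["position"])
g=cv2.cvtColor(im,7);g4=cv2.cvtColor(i4,7)
print("pad..jaw",g[158:161,240:304].mean(0).astype(int))
# lever bar at rest: dark bar columns, before/after
print(g[225:235,495:545].mean(0).astype(int));print(g4[225:235,495:545].mean(0).astype(int))
```

```text
34.6 [580.78592541 -93.56659562 244.25564492] [581.98905406 -94.68932891 244.67316213]
pad..jaw [227 228 230 231 232 233 231 204 150 102  56  33  30  31  70 145 194 203
 209 175 148 104  85  85  84  83  84  85  84  84  84 153 175 177 177 177
 176 163 157 172 176 176 176 163 157 172 166 120 114 131 139 141 141 141
 140 141 141 140 141 141 140 139 125 109]
[210 210 209 209 209 209 209 208 208 208 207 207 207 171  84  20  15  16
  18  19  21  22  23  24  25  25  26  24  26  28  28  29  29  30  30  30
  30  30  29  30  29  28  27  25  61 153 205 212 211 210]
[209 209 209 210 210 209 208 208 208 208 196 131  48  14  16  17  19  20
  22  22  23  24  25  25  24  26  27  28  29  29  29  30  30  30  30  30
  29  29  28  28  26  39 118 198 212 212 212 210 209 209]
```

The jaw advanced one more tooth (about 10 mm), the pad stayed put and the bar is at rest. Handing in.

```bash
python3 -c "
from workcell import env
print(env.job_done())"
```

```text
the job is handed in; nothing more can be done
None
```

The job is handed in: I pushed the slide to its end and it snapped back with the jaw home, then the mould was clamped against the fence in four strokes (firm on the third, then one more, an estimated 24–27 N) and the handle left at rest, at 34.6 s by the robot's clock.

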